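Mark the slim tin and show its base to the camera

TASK

Take the tall slim tin out of the cardboard tray and, keeping hold of it upright, press it down on the middle of the marking stand's sprung plate until the plate is fully down. Then lift it and show its base to the inspection camera: hold the tin, lid end up, with its base facing squarely into the lens, centred on it and 12 cm in front of it, and finish there still holding it motionless in the air. Leave the other two tins and the tape ring standing where they are.

Things in the scene. Friction and masses are not known exactly. Their poses are not given: they have to be found in the camera images.
- can: the tall slim lidded aluminium tin: a plain closed cylinder of 52 mm diameter and 110 mm height, about 0.15 to 0.31 kg, with a grey plastic lid; stands upright in the cardboard tray at one of three places in a row, about 122 mm apart and up to 25 mm off the tray's centre line. Origin at the centre of its underside (base), z up along its axis to the lid. Strong enough to be gripped firmly round the wall
- wide_can: bystander: wide lidded aluminium tin, 74 mm diameter, 95 mm high, standing in the same tray; origin at the centre of its underside, z up
- short_can: bystander: short lidded aluminium tin, 52 mm diameter but only 55 mm high, standing in the same tray; origin at the centre of its underside, z up
- tape: bystander: roll of tape (cardboard-coloured ring, 70 mm across, 18 mm high) lying on the table; origin at the centre of its underside
- carton: shallow open cardboard tray, fixed, 160 x 380 mm (its x and y), walls 28 mm high and 5 mm thick, floor 5 mm thick; the three tins stand in a row along its y axis. Origin at the centre of its underside
- marker: grey square marking stand, 130 x 130 mm and 38 mm high, fixed on the table; origin at the centre of its underside. The sprung plate stands above its middle
- plate_top (a point): centre of the upper face of the marking stand's sprung steel plate (round, 70 mm diameter), 55 mm above the table when up; moves down with the plate
- plate (a joint): travel of the sprung plate in m: 0 up, 0.008 fully down at its stop; begins to give at about 1.5 N, is fully down at about 11 N, springs back by itself
- camera: black inspection camera (head 56 x 75 x 50 mm, with a round 42 mm lens barrel) fixed on a low stand on the table, lens uppermost and looking obliquely up towards the robot. Origin at the centre of the lens face, 100 mm above the table; z is the looking direction, always 55 degrees above level (35 degrees from vertical); y is level
Not all that is in view belongs to the job. What is shaped like the can but orange is not meant. Leave any turquoise look-alike of the part that bears camera alone.

How it is judged:
On the way:
1. the tin, held by the gripper and upright, presses the sprung plate fully down, on its middle (value of joint plate above 0.007 m and contact force between can and marker above 3 N and contact force between can and the fingers above 1 N and horizontal distance between can and plate_top below 0.015 m and angle between can's own z axis and vertical below 0.17 rad), for 0.1 s.
At the end, for the whole second after the job is handed in: After the marking press, the tin is held still in the gripper, touching nothing else: lid end up, its base centre 120 mm (+-20) in front of the lens face along the looking direction and within 20 mm of the lens axis each way, its axis within 0.2 rad of the looking direction; the plate is back up (z of can in the frame of camera between 0.1 and 0.14 m and x of can in the frame of camera between -0.02 and 0.02 m and y of can in the frame of camera between -0.02 and 0.02 m and angle between the z axis of can and the z axis of camera, either way round below 0.2 rad and angle between can's own z axis and vertical below 0.9 rad and contact force between can and the fingers above 1 N and contact force between can and camera below 0.1 N and contact force between can and marker below 0.1 N and contact force between can and carton below 0.1 N and contact force between can and wide_can below 0.1 N and contact force between can and short_can below 0.1 N and contact force between can and tape below 0.1 N and value of joint plate below 0.002 m and linear speed of can below 0.02 m/s and angular speed of can below 0.15 rad/s); the arm keeps its last pose, push and grip.
It fails at once if another tin is tipped or moved more than 30 mm (distance of any of wide_can, short_can from where it was at the start of the episode above 0.03 m or angle between any of wide_can, short_can's own z axis and vertical above 0.35 rad).
It fails at once if the tape ring is moved more than 30 mm (distance of tape from where it was at the start of the episode above 0.03 m).
It also fails if it takes over 43 s, if anything falls off the work surface, if the arm or the gripper's body presses on something with over 40 N, if the wrist force passes 120 N, or if a joint passes its speed limit or range.

ROBOT

A 6-joint arm with a two-finger parallel gripper is mounted at the origin on the work surface. World frame = base frame: x ahead of the robot, y to its left, z up, the work surface at z = 0. Lengths are in m, angles in rad, forces in N, time in s.
With the tool pointing down it reaches from about 0.425 to 0.95 m from the base axis. Payload 3.5 kg.
Tool frame: the origin (TCP) lies midway between the tips of the shut fingers; the grasp point (between the pads) lies 19 mm behind it; y points along the fingers, x is the direction in which the jaws open and shut, and the axes are right-handed (so a half turn about y gives the same grasp; the last joint's range is limited). The gripper opens to 85 mm and grips with 20 to 120 N. Pads are 22 mm wide; open, the fingers measure 114 mm over their backs; the gripper's body (76 mm by 85 mm) begins 54 mm behind the grasp point. The pads swing forward as they close: fully open they stand 13 mm farther back than shut.
Start: joints at [1.073, 0.286, 1.577, -0, 1.279, -0.15], TCP at [0.23, 0.635, 0.231] pointing down, gripper open.
Joint ranges: [-2.77, 2.77], [-0.9, 2.22], [0.21, 2.48], [-1.53, 4.67], [0.24, 2.81], [-2.84, 2.84]. Speed limits (rad/s): [2.79, 2.79, 3.14, 3.14, 3.14, 3.14].

INTERFACE

Orientations are given as a unit quaternion [x, y, z, w].
In Python, from plant import ctrl, viewer gives the robot as it stands.
- The arm moves only by the tool step_arm, never from a script. Its argument "rows" is a list of rows, each a list of 3 entries, a list of its own where there are three numbers: the turn, a rotation vector about the tool's x, y, z in degrees, then the shift along the tool's x, y, z in mm, then the closure, from 0 (fully open) to 1 (shut). A call has 1 to 10 rows; each row is the pose to reach, as a shift and turn from the pose commanded when the call began, along the tool's axes at that moment; what a row does not reach only later rows make up. A row lasts 1/12 s, in which the tool goes at most 41.7 mm and 7.16 degrees, less where a joint would pass 70% of its speed; a pose out of reach is approached as far as the arm can. A call with a gripper value outside its range is refused whole. The fingers move at their own pace and stop on an object; "newtons" is the grip in N (left out, the last holds). Time passes only in rows, so rows that repeat a pose let the fingers close. It gives the time, the measured TCP pose, the force and the opening at its end, in the units of the state.
- ctrl.get_state(): the state, without advancing time (a new reading comes with each control period).
- viewer.read_camera(name): name is "side" or "top"; returns (picture, depth): 384x512x3 uint8, red, green, blue; 384x512 float32, m along the optical axis (not along the pixel's ray), 0 where there is no reading.
- viewer.calibration(name): a dict with "K" (3x3 intrinsics, pixels), "R" (3x3) and "t" (3): a world point X has camera coordinates R X + t. Camera axes: x right, y down, z forward; pixel columns grow to the right and rows downward; lengths in m; the calibration is good to about 2 mm. A picture is of the moment at which its call begins. calibration takes no time and is no camera call.
- ctrl.sign_off(): hands the job in, once; it reports no verdict.
The state is a dict: "time": time; "qpos": joint angles; "dq": joint speeds; "joint_efforts": joint torques, N m; "eef_pos": TCP position; "tcp_rot": TCP orientation; "contact_force": force on the tool from outside, world axes, zero at the start; "wrist_torque": the same for the moment, N m; "opening": opening from 0.0 (shut) to 1.0 (fully open).
Only numpy, scipy, OpenCV 4.12 (cv2) and the standard library are available. Lean on these libraries where they do the work, as an engineer would, in place of code of your own. Each camera call takes 0.05 s, during which the arm holds its last target.

## Working session

There is one attempt and no reset: what is moved stays moved. The work goes in short steps, Python scripts to look and compute and a tool call to move; the robot and the scene stay as the last step left them, time stands still between calls to the robot, and variables do not carry over. Pictures are saved under pics/ and viewed, and the job is handed in when it is done.

Besides the shell and the picture viewer there is one more tool, called after ">>>" in YAML: its name, and indented under it one key for each argument. step_arm: Moves the arm, as the interface text tells. Its arguments: {"type":"object","properties":{"rows":{"type":"array"},"newtons":{"type":"number"}},"required":["rows"]}

```bash
ls; mkdir -p pics
python3 - <<'E'
from plant import ctrl, viewer
import cv2, numpy as np
for n in ("side","top"):
    p,d=viewer.read_camera(n); cv2.imwrite(f"pics/{n}0.png",p[:,:,::-1]); np.savez(f"pics/{n}0.npz",p=p,d=d)
    c=viewer.calibration(n); print(n,c["K"],c["R"],c["t"])
print(ctrl.get_state())
E
```

```text
pics
side [[423.58001612   0.         249.24912355]
 [  0.         423.58001612 187.94536943]
 [  0.           0.           1.        ]] [[ 0.71457866 -0.6994349  -0.01296716]
 [-0.39712462 -0.39032355 -0.83062601]
 [ 0.57590743  0.5986972  -0.5566797 ]] [-0.4180993   0.30621941  0.77545519]
top [[441.28042934   0.         262.51513942]
 [  0.         441.28042934 194.52613414]
 [  0.           0.           1.        ]] [[ 0.00542663 -0.99988666  0.01404341]
 [-0.99311481 -0.00703221 -0.1169338 ]
 [ 0.1170193  -0.01331216 -0.99304042]] [4.93757794e-04 5.84798645e-01 1.11857463e+00]
{'time': 0.1, 'qpos': array([ 1.07299997e+00,  2.87154898e-01,  1.57804766e+00,  1.07887887e-05,
        1.27860858e+00, -1.50010948e-01]), 'dq': array([ 0.00104305, -0.00290036, -0.00047567,  0.00115401,  0.00271659,
       -0.00026139]), 'joint_efforts': array([ 2.11129925e-03, -4.07299340e+01, -2.93699419e+01, -8.30366798e-05,
        3.35555982e-03, -3.38090494e-06]), 'eef_pos': array([0.22973677, 0.63406033, 0.23002438]), 'tcp_rot': array([ 0.57931445,  0.40524546, -0.40665331, -0.57862247]), 'contact_force': array([ 0.11364978, -0.76030661, -0.60746973]), 'wrist_torque': array([0.0116761 , 0.01653312, 0.02528492]), 'opening': 0.9965130181291997}
```

View pics/side0.png

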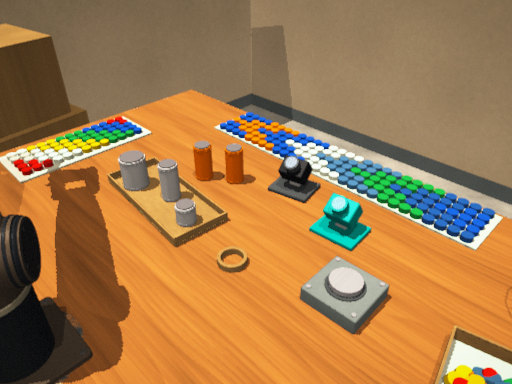

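View pics/top0.png

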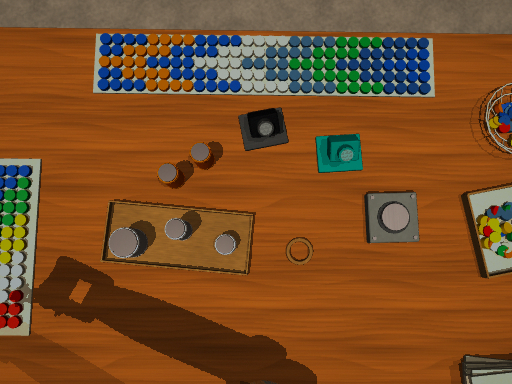

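```bash
cat > h.py <<'E'
import numpy as np
from plant import ctrl, viewer
from scipy.spatial.transform import Rotation as Rn
def world(n,d):
    c=viewer.calibration(n);K,R,t=np.array(c["K"]),np.array(c["R"]),np.array(c["t"])
    v,u=np.mgrid[:d.shape[0],:d.shape[1]]
    P=np.stack([(u-K[0,2])/K[0,0]*d,(v-K[1,2])/K[1,1]*d,d],-1)
    return (P-t)@R
E
python3 - <<'E'
from h import *
print(Rn.from_quat(ctrl.get_state()['tcp_rot']).as_matrix().round(3))
E
```

```text
[[ 0.341 -0.001 -0.94 ]
 [ 0.94  -0.002  0.341]
 [-0.002 -1.     0.   ]]
```

The tall slim tin is the middle one in the tray (top view ≈(176,229), side ≈(169,180)). The black camera is at top (264,127), and the turquoise unit is the look-alike. The marking stand is at (396,217) and the tape at (299,250).

Run:
```python
from h import *
import cv2
T=np.load('pics/top0.npz');S=np.load('pics/side0.npz')
W=world('top',T['d']);V=world('side',S['d'])
def reg(W,u,v,r,zlo,zhi,lab):
    w=W[v-r:v+r+1,u-r:u+r+1].reshape(-1,3); m=(w[:,2]>zlo)&(w[:,2]<zhi); w=w[m]
    mm=(w.min(0)+w.max(0))/2
    print(lab,len(w),'mean',w.mean(0).round(4),'mid',mm.round(4),'ext',(w.max(0)-w.min(0)).round(3))
reg(W,176,229,16,.10,.13,'can lid')
reg(W,125,242,24,.085,.115,'wide')
reg(W,225,244,16,.05,.075,'short')
reg(W,396,217,22,.048,.065,'plate')
reg(W,396,217,32,.03,.045,'stand')
reg(W,299,250,18,.009,.03,'tape')
reg(W,169,175,14,.10,.13,'orange1'); reg(W,201,153,14,.10,.13,'orange2')
reg(V,169,164,14,.10,.13,'can lid side')
reg(V,346,282,24,.048,.065,'plate side')
print('table',W[300,300],W[200,330])
# hist z for camera
c=W[100:152,235:290].reshape(-1,3);c=c[c[:,2]>.012]
print(np.histogram(c[:,2],bins=np.arange(0,.13,.01)))
# zoom pictures
a=T['p'][95:185,90:300];a=cv2.resize(a,None,fx=3.8,fy=3.8,interpolation=cv2.INTER_CUBIC);cv2.imwrite('pics/ztop.png',a[:,:,::-1])
a=S['p'][135:255,250:390];a=cv2.resize(a,None,fx=4.5,fy=4.5,interpolation=cv2.INTER_CUBIC);cv2.imwrite('pics/zside.png',a[:,:,::-1])
# cam base rectangle
m=((W[:,:,2]>.004)&(W[:,:,2]<.2));m2=np.zeros_like(m);m2[98:156,232:294]=m[98:156,232:294]
pts=W[m2][:,:2].astype(np.float32);print('camrect',cv2.minAreaRect(pts))
s=m.copy();s2=np.zeros_like(m);s2[185:250,358:428]=((W[:,:,2]>.03)&m)[185:250,358:428];print('standrect',cv2.minAreaRect(W[s2][:,:2].astype(np.float32)))
```

```text
can lid 388 mean [0.4917 0.2141 0.1145] mid [0.4921 0.2148 0.1127] ext [0.051 0.05  0.018]
wide 766 mean [0.4586 0.3401 0.1001] mid [0.4592 0.3415 0.0963] ext [0.073 0.073 0.02 ]
short 351 mean [0.4555 0.0989 0.0597] mid [0.4558 0.0986 0.0585] ext [0.051 0.051 0.017]
plate 589 mean [ 0.528  -0.3343  0.0555] mid [ 0.5284 -0.3343  0.0554] ext [0.069 0.069 0.014]
stand 1878 mean [ 0.5272 -0.3317  0.0387] mid [ 0.5286 -0.3343  0.0374] ext [0.131 0.133 0.015]
tape 265 mean [ 0.4392 -0.092   0.0183] mid [ 0.4389 -0.0922  0.0169] ext [0.068 0.068 0.014]
orange1 371 mean [0.6284 0.2379 0.1098] mid [0.6295 0.2395 0.1081] ext [0.053 0.052 0.016]
orange2 356 mean [0.6802 0.1602 0.1099] mid [0.6812 0.1605 0.1085] ext [0.05  0.05  0.016]
can lid side 228 mean [0.4871 0.207  0.1115] mid [0.4902 0.2105 0.1092] ext [0.052 0.05  0.018]
plate side 776 mean [ 0.525  -0.3382  0.0546] mid [ 0.5276 -0.3366  0.0531] ext [0.07  0.069 0.01 ]
table [ 0.31156738 -0.09578144  0.00272713] [ 0.57512339 -0.17789074  0.0014002 ]
(array([  0, 566,   1,   0,   3,   2,  62, 123, 151, 273, 124,  25]), array([0.  , 0.01, 0.02, 0.03, 0.04, 0.05, 0.06, 0.07, 0.08, 0.09, 0.1 ,
       0.11, 0.12]))
camrect ((0.7756568193435669, 0.004902496933937073), (0.16005899012088776, 0.16684097051620483), 0.5504709482192993)
standrect ((0.5285732746124268, -0.33438441157341003), (0.13045306503772736, 0.13108733296394348), 1.3659640550613403)
```

View pics/ztop.png

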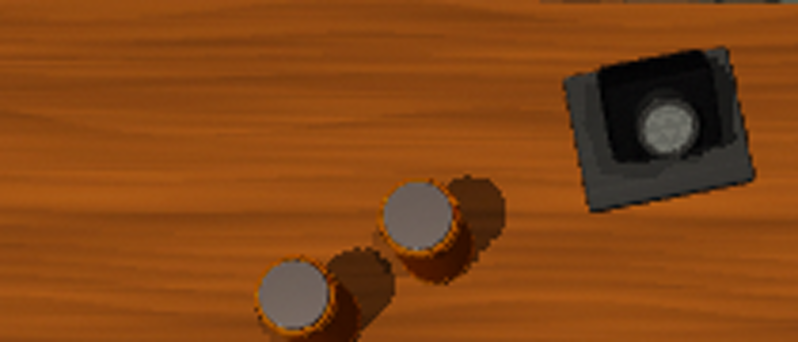

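View pics/zside.png

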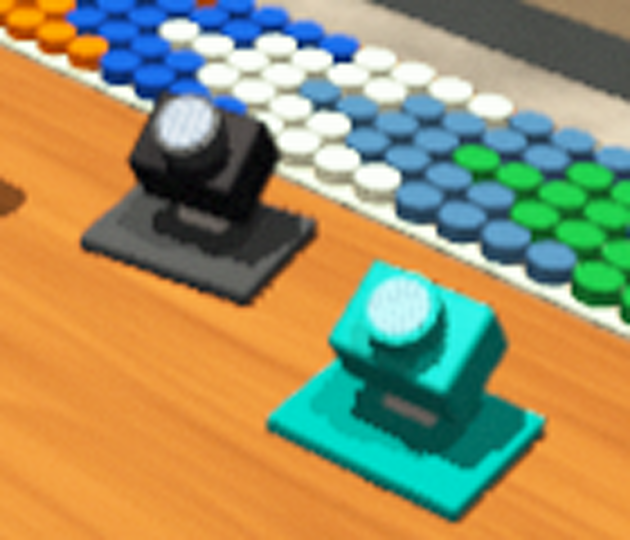

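Run:
```python
from h import *
import cv2
T=np.load('pics/top0.npz');S=np.load('pics/side0.npz')
for n,D,box in(('top',T,(98,156,232,294)),('side',S,(145,205,262,325))):
    W=world(n,D['d']);p=D['p'].astype(int)
    m=np.zeros(W.shape[:2],bool);m[box[0]:box[1],box[2]:box[3]]=1
    b=m&(W[:,:,2]>.009)&(W[:,:,2]<.025)&(np.ptp(p,axis=2)<25)
    k=m&(W[:,:,2]>.009)&(W[:,:,2]<.2)&(np.ptp(p,axis=2)<25)
    n_,lab=cv2.connectedComponents(k.astype(np.uint8)); 
    big=np.argmax([ (lab==i).sum() if i else 0 for i in range(n_)]);k=lab==big
    bb=W[b&k];print(n,'base',len(bb),cv2.minAreaRect(bb[:,:2].astype(np.float32)))
    g=m&(p.sum(2)>300)&(np.ptp(p,axis=2)<40)&(W[:,:,2]>.07) if n=='top' else m&(p.sum(2)>420)&(W[:,:,2]>.07)&(W[:,:,2]<.13)
    w=W[g];print('lens',len(w),w.mean(0),(w.min(0)+w.max(0))/2,np.ptp(w,axis=0))
    med=np.median(w,axis=0);w=w[np.linalg.norm(w-med,axis=1)<.025]
    c=w.mean(0);u,s,vt=np.linalg.svd(w-c);nn=vt[2]*np.sign(vt[2][2]);print('  c',c,'n',nn,'elev',np.degrees(np.arcsin(nn[2])),'az',np.degrees(np.arctan2(nn[1],nn[0])),s/np.sqrt(len(w)))
    print(np.argwhere(g).mean(0))
```

```text
top base 794 ((0.7673547267913818, 0.003671877086162567), (0.09933998435735703, 0.11839926242828369), 11.460018157958984)
lens 47 [ 0.74322354 -0.00165924  0.10162157] [ 0.74344871 -0.0014874   0.10136776] [0.02286787 0.02757117 0.02118043]
  c [ 0.74322354 -0.00165924  0.10162157] n [-0.60642398 -0.13780708  0.78310865] elev 51.546088450525836 az -167.19722124442848 [0.00783662 0.00724592 0.00178142]
[128.53191489 265.55319149]
side base 1032 ((0.8469565510749817, 0.04331701993942261), (0.3056313693523407, 0.14061501622200012), 29.32387351989746)
lens 126 [ 0.74502162 -0.00283577  0.09939652] [ 0.76427752 -0.00675254  0.09058467] [0.07414771 0.04620504 0.03778062]
  c [ 0.7428232  -0.00166142  0.09993852] n [-0.54374449 -0.12581357  0.82976676] elev 56.07478569530925 az -166.97196530597725 [0.00933885 0.00875562 0.00192351]
[161.70634921 291.68253968]
```

Checks against the given sizes:
- The lid top reads 0.1145 m, and should be 0.115 m.
- The plate reads 55 mm.
- The lens height reads 0.100 m, with elevation 52–56°.

The lens sits at about (0.743, -0.002, 0.100), and its heading is about -168°. The base edges and the lens normal agree on that.

```bash
cat >> h.py <<'E'
def Rt(az,tilt=0,jaw=None):
    """tool y = down tilted outward by tilt deg toward azimuth az(deg); tool x: jaw in the az plane"""
    a=np.radians(az);t=np.radians(tilt)
    y=np.array([np.sin(t)*np.cos(a),np.sin(t)*np.sin(a),-np.cos(t)])
    x=np.array([np.cos(t)*np.cos(a),np.cos(t)*np.sin(a),np.sin(t)])
    return np.stack([x,y,np.cross(x,y)],1)
def rel(pos,R,s=None):
    s=s or ctrl.get_state();R0=Rn.from_quat(s['tcp_rot'])
    rv=(R0.inv()*Rn.from_matrix(R)).as_rotvec(degrees=True)
    sh=R0.as_matrix().T@(np.array(pos)-s['eef_pos'])*1000
    print('turn',rv.round(2),'shift',sh.round(1),'dist',np.linalg.norm(sh).round(1))
L=np.array([.743,-.002,.100]);a=np.radians(-168);e=np.radians(55)
D=np.array([np.cos(e)*np.cos(a),np.cos(e)*np.sin(a),np.sin(e)])
def show():
    s=ctrl.get_state();R=Rn.from_quat(s['tcp_rot']).as_matrix();x=R[:,0]
    print('t',s['time'],'p',s['eef_pos'].round(4),'q',s['qpos'].round(3),'F',s['contact_force'].round(2),'op',round(s['opening'],3),'tilt',np.degrees(np.arccos(-R[2,1])).round(2),'jaw az',np.degrees(np.arctan2(x[1],x[0])).round(1))
E
python3 - <<'E'
from h import *
rel([.4913,.2128,.20],Rt(23.5));print(L+.12*D,D)
E
```

```text
turn [ 3.000e-02  4.657e+01 -1.300e-01] shift [-306.8   30.6 -389.5] dist 496.8
[ 0.67567491 -0.01631039  0.19829825] [-0.56104242 -0.11925325  0.81915204]
```

>>> step_arm:
  rows:
    - [[0, 3, 0], [-20, 2, -26], 0]
    - [[0, 6, 0], [-41, 4, -52], 0]
    - [[0, 9, 0], [-61, 6, -78], 0]
    - [[0, 12, 0], [-82, 8, -104], 0]
    - [[0, 15, 0], [-102, 10, -130], 0]
    - [[0, 18, 0], [-123, 12, -156], 0]
    - [[0, 21, 0], [-143, 14, -182], 0]
    - [[0, 24, 0], [-164, 16, -208], 0]
    - [[0, 27, 0], [-184, 18, -234], 0]
    - [[0, 30, 0], [-204, 20, -260], 0]

```text
time: 0.93
eef_pos: [0.4052, 0.3526, 0.2108]
tcp_rot: [0.665, 0.241, -0.242, -0.665]
contact_force: [-0.7, 0.9, 0.2]
opening: 0.998
```

Run:
```python
from h import *
show();rel([.4913,.2128,.20],Rt(23.5))
```

```text
t 0.9333 p [0.4052 0.3526 0.2108] q [ 0.527  0.     1.935 -0.     1.207 -0.17 ] F [-0.67  0.89  0.19] op 0.998 tilt 0.04 jaw az 39.9
turn [-0.   16.43 -0.04] shift [ -23.7   10.8 -162.5] dist 164.5
```

>>> step_arm:
  rows:
    - [[0, 4, 0], [-6, 3, -41], 0]
    - [[0, 8, 0], [-12, 5, -80], 0]
    - [[0, 12, 0], [-18, 8, -120], 0]
    - [[0, 16.4, 0], [-23.5, 10.5, -161], 0]
    - [[0, 16.4, 0], [-23.5, 10.5, -161], 0]
    - [[0, 16.4, 0], [-23.5, 10.5, -161], 0]
    - [[0, 16.4, 0], [-23.5, 10.5, -161], 0]

```text
time: 1.52
eef_pos: [0.4902, 0.2158, 0.2004]
tcp_rot: [-0.692, -0.145, 0.145, 0.692]
contact_force: [0.3, 0.4, 0.4]
opening: 1.001
```

Run:
```python
from h import *
import cv2
show();rel([.4913,.2128,.061],Rt(23.5))
for n in ("side","top"):
    p,d=viewer.read_camera(n); cv2.imwrite(f"pics/{n}1.png",p[:,:,::-1])
```

```text
t 1.5167 p [0.4902 0.2158 0.2004] q [ 2.250e-01  7.000e-03  1.948e+00  1.000e-03  1.188e+00 -1.880e-01] F [0.26 0.42 0.43] op 1.001 tilt 0.07 jaw az 23.7
turn [-0.04  0.15 -0.06] shift [-1.000e-01  1.394e+02 -3.300e+00] dist 139.4
```

View pics/side1.png

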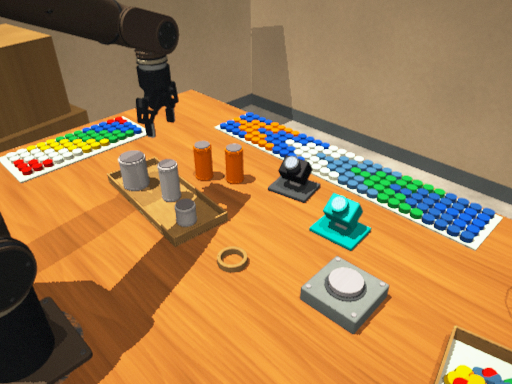

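View pics/top1.png

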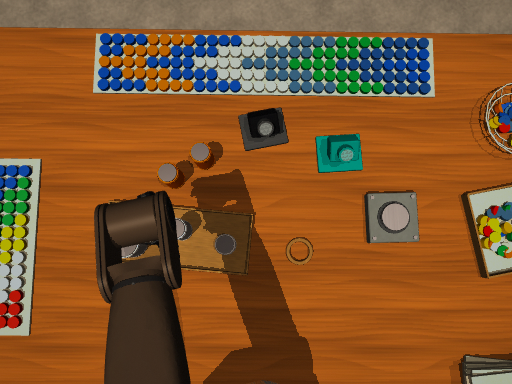

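The gripper appears left of the tin: side-view tips at about (150,130), and the lid at (169,163). I'll project the reported TCP to compare.

Run:
```python
from h import *
import cv2
s=ctrl.get_state()
print(s['time'],s['eef_pos'])
for n in('side','top'):
    c=viewer.calibration(n);K,R,t=map(np.array,(c['K'],c['R'],c['t']))
    for X in(s['eef_pos'],s['eef_pos']+[0,0,.1],[.4913,.2128,.115],[.4052,.3526,.21]):
        x=K@(R@X+t);print(n,np.round(X,3),(x[:2]/x[2]).round(0))
p,d=viewer.read_camera('side');W=world('side',d)
a=p[20:230,90:260];cv2.imwrite('pics/z1.png',cv2.resize(a,None,fx=2.8,fy=2.8)[:,:,::-1])
np.savez('pics/s1.npz',p=p,d=d)
for v,u in((130,150),(118,140),(110,175),(60,155),(95,155)): print(u,v,W[v,u],p[v,u])
```

```text
1.6167 [0.4898202  0.21687659 0.20062289]
side [0.49  0.217 0.201] [162. 133.]
side [0.49  0.217 0.301] [156.  95.]
side [0.491 0.213 0.115] [167. 162.]
side [0.405 0.353 0.21 ] [104. 124.]
top [0.49  0.217 0.201] [167. 228.]
top [0.49  0.217 0.301] [157. 226.]
top [0.491 0.213 0.115] [176. 229.]
top [0.405 0.353 0.21 ] [102. 266.]
150 130 [0.44210316 0.18854034 0.23535097] [19 20 24]
140 118 [0.42291772 0.19153254 0.27176123] [31 26 25]
175 110 [0.85991184 0.70477574 0.00118699] [241 159  67]
155 60 [0.47902966 0.18368924 0.39555204] [89 80 63]
155 95 [0.4771538  0.20167314 0.3095801 ] [17 20 18]
```

View pics/z1.png

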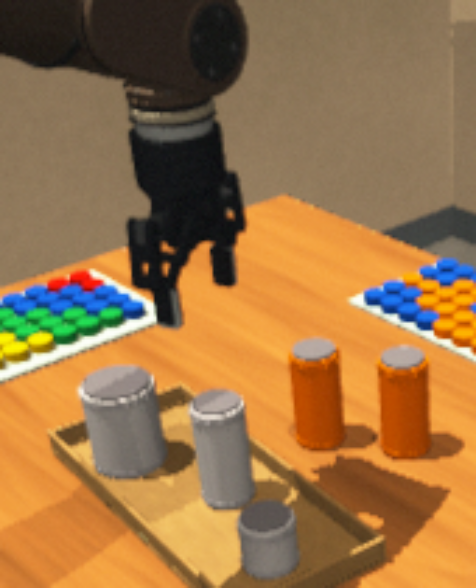

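The mid-point between the fingertips is at about (160,129), which matches the projected TCP once I allow for the 13 mm retraction. So it is the perspective, and the gripper is above the tin. Going down with a small correction.

Run:
```python
from h import *
show();rel([.4913,.2128,.061],Rt(23.5))
```

```text
t 1.6667 p [0.4898 0.2171 0.2007] q [ 0.228  0.007  1.947  0.     1.188 -0.188] F [ 0.06  0.61 -0.13] op 1.003 tilt 0.02 jaw az 23.8
turn [-0.02  0.31 -0.01] shift [ -0.3 139.7  -4.5] dist 139.8
```

>>> step_arm:
  rows:
    - [[0, 0.3, 0], [0, 8, -4.5], 0]
    - [[0, 0.3, 0], [0, 25, -4.5], 0]
    - [[0, 0.3, 0], [0, 45, -4.5], 0]
    - [[0, 0.3, 0], [0, 65, -4.5], 0]
    - [[0, 0.3, 0], [0, 85, -4.5], 0]
    - [[0, 0.3, 0], [0, 105, -4.5], 0]
    - [[0, 0.3, 0], [0, 122, -4.5], 0]
    - [[0, 0.3, 0], [0, 134, -4.5], 0]
    - [[0, 0.3, 0], [0, 139.5, -4.5], 0]
    - [[0, 0.3, 0], [0, 139.5, -4.5], 0]

```text
time: 2.5
eef_pos: [0.4912, 0.2118, 0.0597]
tcp_rot: [0.692, 0.142, -0.145, -0.692]
contact_force: [-0.2, -0.8, -0.2]
opening: 1.003
```

>>> step_arm:
  rows:
    - [[0, 0, 0], [0, 0, 0], 0]
    - [[0, 0, 0], [0, 0, 0], 0]
    - [[0, 0, 0], [0, 0, 0], 0]

```text
time: 2.75
eef_pos: [0.4934, 0.212, 0.0627]
tcp_rot: [-0.692, -0.144, 0.142, 0.692]
contact_force: [-0.0, 0.2, -0.3]
opening: 0.993
```

Run:
```python
from h import *
show();rel([.4913,.2128,.061],Rt(23.5))
```

```text
t 2.75 p [0.4934 0.212  0.0627] q [ 0.217  0.191  2.031 -0.     0.917 -0.191] F [-0.02  0.22 -0.28] op 0.993 tilt 0.15 jaw az 23.4
turn [ 0.03 -0.12  0.15] shift [-1.6  1.7  1.6] dist 2.8
```

>>> step_arm:
  rows:
    - [[0, 0, 0], [0, 0, 0], 0.2]
    - [[0, 0, 0], [0, 0, 0], 0.35]
    - [[0, 0, 0], [0, 0, 0], 0.5]
    - [[0, 0, 0], [0, 0, 0], 0.7]
    - [[0, 0, 0], [0, 0, 0], 1]
    - [[0, 0, 0], [0, 0, 0], 1]
    - [[0, 0, 0], [0, 0, 0], 1]
    - [[0, 0, 0], [0, 0, 0], 1]
    - [[0, 0, 0], [0, 0, 0], 1]
    - [[0, 0, 0], [0, 0, 0], 1]
  newtons: 70

```text
time: 3.58
eef_pos: [0.4932, 0.2119, 0.0621]
tcp_rot: [-0.692, -0.144, 0.143, 0.692]
contact_force: [1.1, 0.3, 5.7]
opening: 0.597
```

Run:
```python
from h import *
show()
```

```text
t 3.5833 p [0.4932 0.2119 0.0621] q [ 0.217  0.191  2.032  0.     0.917 -0.191] F [1.15 0.34 5.72] op 0.597 tilt 0.1 jaw az 23.4
```

>>> step_arm:
  rows:
    - [[0, 0, 0], [0, -5, 0], 1]
    - [[0, 0, 0], [0, -15, 0], 1]
    - [[0, 0, 0], [0, -35, 0], 1]
    - [[0, 0, 0], [0, -55, 0], 1]
    - [[0, 0, 0], [0, -75, 0], 1]
    - [[0, 0, 0], [0, -95, 0], 1]
    - [[0, 0, 0], [0, -115, 0], 1]
    - [[0, 0, 0], [0, -130, 0], 1]
    - [[0, 0, 0], [0, -140, 0], 1]
    - [[0, 0, 0], [0, -140, 0], 1]

```text
time: 4.42
eef_pos: [0.4931, 0.2119, 0.2036]
tcp_rot: [-0.692, -0.144, 0.142, 0.692]
contact_force: [-0.1, -0.0, -1.7]
opening: 0.593
```

Run:
```python
from h import *
import cv2
show();rel([.5275,-.3352,.20],Rt(-32.3))
p,d=viewer.read_camera('side');np.savez('pics/s2.npz',p=p,d=d)
a=p[60:260,90:260];cv2.imwrite('pics/z2.png',cv2.resize(a,None,fx=2.8,fy=2.8)[:,:,::-1])
```

```text
t 4.4167 p [0.4931 0.2119 0.2036] q [ 0.217  0.004  1.945 -0.     1.189 -0.191] F [-0.07 -0.04 -1.68] op 0.593 tilt 0.2 jaw az 23.4
turn [-0.06 55.68  0.2 ] shift [-185.5    3.3 -515.8] dist 548.2
```

View pics/z2.png

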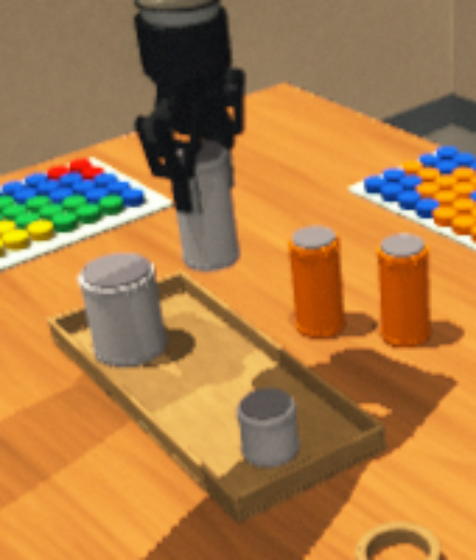

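The tin is held upright, with its base clear of the tray, and the other tins are undisturbed. Moving it over the plate.

>>> step_arm:
  rows:
    - [[0, 1, 0], [-4, 0, -10], 1]
    - [[0, 4, 0], [-13, 0, -37], 1]
    - [[0, 8, 0], [-25, 1, -70], 1]
    - [[0, 11.5, 0], [-38, 1, -105], 1]
    - [[0, 15, 0], [-50, 1, -140], 1]
    - [[0, 19, 0], [-63, 1, -175], 1]
    - [[0, 22.5, 0], [-75, 1, -210], 1]
    - [[0, 26.5, 0], [-88, 2, -245], 1]
    - [[0, 30, 0], [-100, 2, -280], 1]
    - [[0, 34, 0], [-113, 2, -315], 1]

```text
time: 5.3
eef_pos: [0.5119, -0.1242, 0.1972]
tcp_rot: [-0.704, 0.068, -0.066, 0.704]
contact_force: [1.0, 0.2, -3.1]
opening: 0.593
```

Run:
```python
from h import *
show();rel([.5275,-.3352,.20],Rt(-32.3))
```

```text
t 5.3 p [ 0.5119 -0.1242  0.1972] q [-0.431 -0.008  1.969 -0.     1.184 -0.241] F [ 1.    0.17 -3.12] op 0.593 tilt 0.22 jaw az -10.9
turn [ 0.   21.43 -0.22] shift [  55.1   -3.2 -204.3] dist 211.6
```

>>> step_arm:
  rows:
    - [[0, 4, 0], [10, -1, -35], 1]
    - [[0, 8, 0], [20, -2, -72], 1]
    - [[0, 12, 0], [29, -2, -108], 1]
    - [[0, 15, 0], [39, -3, -143], 1]
    - [[0, 18.5, 0], [47, -3, -174], 1]
    - [[0, 20.5, 0], [53, -3, -195], 1]
    - [[0, 21.4, 0], [55, -3, -203], 1]
    - [[0, 21.4, 0], [55, -3, -203], 1]
    - [[0, 21.4, 0], [55, -3, -203], 1]
    - [[0, 21.4, 0], [55, -3, -203], 1]

```text
time: 6.13
eef_pos: [0.5297, -0.3304, 0.2012]
tcp_rot: [-0.679, 0.195, -0.194, 0.68]
contact_force: [0.2, 0.1, -2.2]
opening: 0.593
```

Run:
```python
from h import *
import cv2
show();rel([.5275,-.3352,.13],Rt(-32.3))
for n in('side','top'):
    p,d=viewer.read_camera(n);np.savez(f'pics/{n}3.npz',p=p,d=d);cv2.imwrite(f'pics/{n}3.png',p[:,:,::-1])
```

```text
t 6.1333 p [ 0.5297 -0.3304  0.2012] q [-0.72   0.203  1.733  0.     1.208 -0.163] F [ 0.16  0.14 -2.19] op 0.593 tilt 0.15 jaw az -32.0
turn [-0.05  0.34 -0.14] shift [ 0.8 71.2 -5.3] dist 71.4
```

View pics/side3.png

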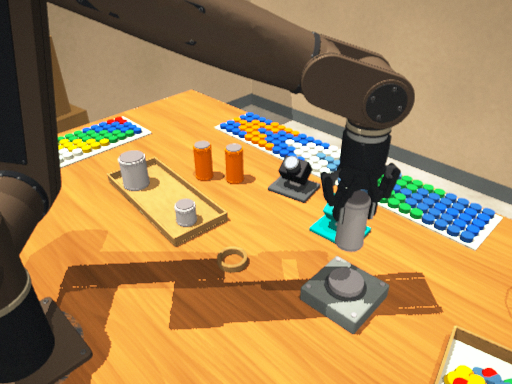

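View pics/top3.png

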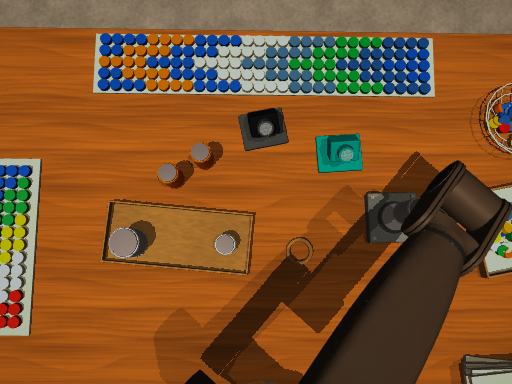

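The tin hangs above the plate (side view ≈(350,222), plate ≈(346,282)). I'll fit the tin's axis from depth.

```bash
cat >> h.py <<'E'
from scipy.optimize import least_squares
def fitcan(d,p,box,guess,axis):
    """fit cylinder r=26 axis direction 'axis' thru guess base; returns base centre est, axis. box=(v0,v1,u0,u1)"""
    W=world('side',d)[box[0]:box[1],box[2]:box[3]].reshape(-1,3);c=p[box[0]:box[1],box[2]:box[3]].reshape(-1,3).astype(int)
    r=W-guess;h=r@axis;q=np.linalg.norm(r-h[:,None]*axis,axis=1)
    m=(h>-.01)&(h<.06)&(q<.038)&(c.sum(1)>180)&(np.ptp(c,axis=1)<40);P=W[m]
    B=np.linalg.svd(axis[None])[2][1:]
    def ax(x):
        a=axis+x[2]*B[0]+x[3]*B[1];return guess+x[0]*B[0]+x[1]*B[1],a/np.linalg.norm(a)
    def f(x):
        g,a=ax(x);r=P-g;return np.linalg.norm(np.cross(r,a),axis=1)-.026
    s=least_squares(f,[0,0,0,0],loss='soft_l1',f_scale=.001);g,a=ax(s.x);h=(P-g)@a
    print('n',len(P),'rms',np.sqrt(np.mean(f(s.x)**2)).round(4),'h0',np.percentile(h,[0,1,3]).round(4),'axis',a.round(3))
    return g+a*np.percentile(h,1),a
E
python3 - <<'E'
from h import *
z=np.load('pics/side3.npz');s=ctrl.get_state();print(s['eef_pos'])
b,a=fitcan(z['d'],z['p'],(180,255,325,378),s['eef_pos']-[0,0,.057],np.array([0,0,1.]));print(b,a)
E
```

```text
[ 0.53018773 -0.33033019  0.20202218]
n 679 rms 0.0009 h0 [-0.0023  0.0013  0.003 ] axis [0.006 0.004 1.   ]
[ 0.53172927 -0.32709299  0.14628371] [0.00635826 0.00356238 0.99997344]
```

Run:
```python
from h import *
show();rel([.527,-.337,.118],Rt(-32.3))
```

```text
t 6.2333 p [ 0.5302 -0.3303  0.202 ] q [-0.719  0.202  1.732  0.     1.208 -0.162] F [ 0.18 -0.86 -2.3 ] op 0.596 tilt 0.06 jaw az -31.9
turn [-0.02  0.38 -0.05] shift [ 0.9 84.  -7.4] dist 84.3
```

>>> step_arm:
  rows:
    - [[0, 0.3, 0], [1, 5, -7], 1]
    - [[0, 0.3, 0], [1, 20, -7], 1]
    - [[0, 0.3, 0], [1, 40, -7], 1]
    - [[0, 0.3, 0], [1, 60, -7], 1]
    - [[0, 0.3, 0], [1, 75, -7], 1]
    - [[0, 0.3, 0], [1, 82, -7], 1]
    - [[0, 0.3, 0], [1, 84, -7], 1]
    - [[0, 0.3, 0], [1, 84, -7], 1]
    - [[0, 0.3, 0], [1, 84, -7], 1]

```text
time: 6.98
eef_pos: [0.528, -0.3388, 0.1196]
tcp_rot: [0.68, -0.196, 0.197, -0.679]
contact_force: [-0.3, -0.1, -2.6]
opening: 0.59
```

>>> step_arm:
  rows:
    - [[0, 0, 0], [0, 2, 0], 1]
    - [[0, 0, 0], [0, 4, 0], 1]
    - [[0, 0, 0], [0, 6, 0], 1]
    - [[0, 0, 0], [0, 8, 0], 1]
    - [[0, 0, 0], [0, 8, 0], 1]

```text
time: 7.4
eef_pos: [0.5277, -0.3387, 0.1108]
tcp_rot: [0.679, -0.197, 0.197, -0.679]
contact_force: [-0.3, 0.2, 0.8]
opening: 0.592
```

Run:
```python
from h import *
show()
```

```text
t 7.4 p [ 0.5277 -0.3387  0.1108] q [-0.732  0.303  1.789  0.     1.048 -0.168] F [-0.32  0.22  0.84] op 0.592 tilt 0.06 jaw az -32.3
```

>>> step_arm:
  rows:
    - [[0, 0, 0], [0, 2, 0], 1]
    - [[0, 0, 0], [0, 4, 0], 1]
    - [[0, 0, 0], [0, 6, 0], 1]
    - [[0, 0, 0], [0, 6, 0], 1]

```text
time: 7.73
eef_pos: [0.5278, -0.3387, 0.1056]
tcp_rot: [0.679, -0.197, 0.197, -0.679]
contact_force: [-2.1, 1.8, 6.7]
opening: 0.595
```

>>> step_arm:
  rows:
    - [[0, 0, 0], [0, 1, 0], 1]
    - [[0, 0, 0], [0, 2, 0], 1]
    - [[0, 0, 0], [0, 3, 0], 1]
    - [[0, 0, 0], [0, 3, 0], 1]

```text
time: 8.07
eef_pos: [0.5278, -0.3388, 0.1041]
tcp_rot: [0.679, -0.197, 0.197, -0.679]
contact_force: [-3.3, 2.9, 10.2]
opening: 0.595
```

>>> step_arm:
  rows:
    - [[0, 0, 0], [0, 1, 0], 1]
    - [[0, 0, 0], [0, 2, 0], 1]
    - [[0, 0, 0], [0, 3, 0], 1]
    - [[0, 0, 0], [0, 3, 0], 1]

```text
time: 8.4
eef_pos: [0.5279, -0.3388, 0.1039]
tcp_rot: [0.679, -0.197, 0.196, -0.679]
contact_force: [-7.4, 5.1, 20.4]
opening: 0.596
```

>>> step_arm:
  rows:
    - [[0, 0, 0], [0, 1, 0], 1]
    - [[0, 0, 0], [0, 2, 0], 1]
    - [[0, 0, 0], [0, 2, 0], 1]
    - [[0, 0, 0], [0, 2, 0], 1]

```text
time: 8.73
eef_pos: [0.528, -0.339, 0.1039]
tcp_rot: [0.679, -0.197, 0.196, -0.679]
contact_force: [-9.9, 7.6, 28.3]
opening: 0.595
```

Run:
```python
from h import *
import cv2
show()
p,d=viewer.read_camera('side');np.savez('pics/s4.npz',p=p,d=d)
a=p[160:340,270:430];cv2.imwrite('pics/z4.png',cv2.resize(a,None,fx=3.3,fy=3.3)[:,:,::-1])
s=ctrl.get_state();print(fitcan(d,p,(200,310,300,400),s['eef_pos']-[0,0,.057],np.array([0,0,1.])))
```

```text
t 8.7333 p [ 0.528  -0.339   0.1039] q [-7.320e-01  3.140e-01  1.789e+00 -1.000e-03  1.039e+00 -1.680e-01] F [-9.93  7.64 28.26] op 0.595 tilt 0.06 jaw az -32.3
n 996 rms 0.0042 h0 [-0.0137 -0.0126 -0.0117] axis [0.109 0.103 0.989]
(array([ 0.52467893, -0.34077281,  0.03434884]), array([0.10874974, 0.10305734, 0.98871264]))
```

View pics/z4.png

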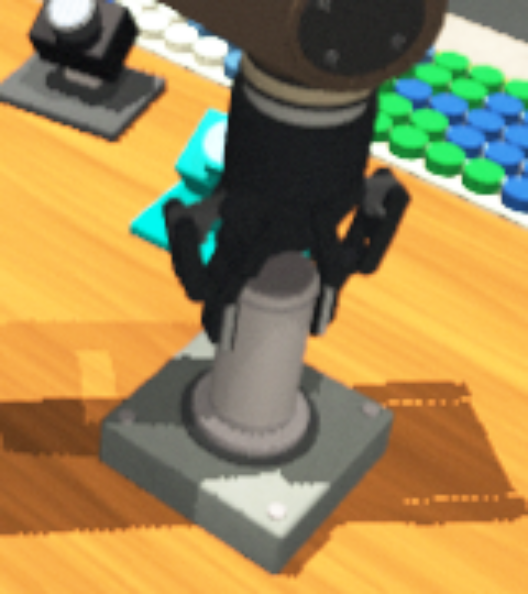

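Run:
```python
from h import *
z=np.load('pics/s4.npz');d=z['d'].copy();W=world('side',d);d[(W[:,:,2]<.058)]=0
print(fitcan(d,z['p'],(200,310,300,400),np.array([.528,-.339,.047]),np.array([0,0,1.])))
```

```text
n 470 rms 0.0009 h0 [0.011  0.0115 0.0122] axis [-0.003  0.002  1.   ]
(array([ 0.53032935, -0.33558667,  0.05845747]), array([-0.0029121 ,  0.00244739,  0.99999276]))
```

Pressing checks out. The plate is at its stop: the TCP held at 0.1039 while the force rose from 10 to 28 N. The tin is upright and within about 3 mm of the plate centre. Lifting.

>>> step_arm:
  rows:
    - [[0, 0, 0], [0, -4, 0], 1]
    - [[0, 0, 0], [0, -8, 0], 1]
    - [[0, 0, 0], [0, -14, 0], 1]
    - [[0, 0, 0], [0, -25, 0], 1]
    - [[0, 0, 0], [0, -45, 0], 1]
    - [[0, 0, 0], [0, -70, 0], 1]
    - [[0, 0, 0], [0, -100, 0], 1]
    - [[0, 0, 0], [0, -130, 0], 1]
    - [[0, 0, 0], [0, -160, 0], 1]
    - [[0, 0, 0], [0, -190, 0], 1]

```text
time: 9.62
eef_pos: [0.527, -0.338, 0.2865]
tcp_rot: [-0.679, 0.197, -0.196, 0.679]
contact_force: [0.0, -1.1, -1.6]
opening: 0.591
```

>>> step_arm:
  rows:
    - [[0, 0, 0], [0, -15, 0], 1]
    - [[0, 0, 0], [0, -20, 0], 1]
    - [[0, 0, 0], [0, -20, 0], 1]
    - [[0, 0, 0], [0, -20, 0], 1]

```text
time: 9.95
eef_pos: [0.5269, -0.3379, 0.3042]
tcp_rot: [-0.679, 0.198, -0.196, 0.68]
contact_force: [0.4, 0.4, -2.5]
opening: 0.594
```

Run:
```python
from h import *
show()
T=L+(.12+.057)*D;print(T, T+[-.03,-.01,.08])
rel(T+np.array([-.03,-.01,.08]),Rt(12,35))
rel(T+np.array([-.03,-.01,.08]),Rt(12,0))
p,d=viewer.read_camera('side');np.savez('pics/s5.npz',p=p,d=d)
```

```text
t 9.95 p [ 0.5269 -0.3379  0.3042] q [-0.732  0.135  1.621  0.     1.388 -0.168] F [ 0.44  0.42 -2.47] op 0.594 tilt 0.17 jaw az -32.3
[ 0.64369549 -0.02310782  0.24498991] [ 0.61369549 -0.03310782  0.32498991]
turn [ 13.45 -42.95 -33.36] shift [-89.7 -20.3 304. ] dist 317.6
turn [ -0.09 -44.33  -0.14] shift [-89.7 -20.3 304. ] dist 317.6
```

>>> step_arm:
  rows:
    - [[0, -2, 0], [-4, -1, 13], 1]
    - [[0, -6, 0], [-12, -3, 41], 1]
    - [[0, -11, 0], [-22, -5, 75], 1]
    - [[0, -16, 0], [-32, -7, 110], 1]
    - [[0, -21, 0], [-43, -10, 145], 1]
    - [[0, -27, 0], [-54, -12, 183], 1]
    - [[0, -32, 0], [-65, -15, 220], 1]
    - [[0, -37, 0], [-75, -17, 255], 1]
    - [[0, -42, 0], [-85, -19, 288], 1]
    - [[0, -44.3, 0], [-90, -20, 304], 1]

```text
time: 10.83
eef_pos: [0.6137, -0.0283, 0.3247]
tcp_rot: [-0.702, -0.076, 0.077, 0.704]
contact_force: [0.2, 0.8, -2.9]
opening: 0.594
```

>>> step_arm:
  rows:
    - [[0, 0, 0], [0, 0, 0], 1]
    - [[0, 0, 0], [0, 0, 0], 1]

```text
time: 11.0
eef_pos: [0.6134, -0.0316, 0.3246]
tcp_rot: [-0.703, -0.074, 0.076, 0.703]
contact_force: [0.6, -0.1, -2.0]
opening: 0.598
```

Run:
```python
from h import *
import cv2
show()
T=L+(.12+.057)*D
rel(T+.06*D,Rt(12,35))
for n in('side','top'):
    p,d=viewer.read_camera(n);np.savez(f'pics/{n}6.npz',p=p,d=d);cv2.imwrite(f'pics/{n}6.png',p[:,:,::-1])
```

```text
t 11.0 p [ 0.6134 -0.0316  0.3246] q [-0.216  0.099  1.624 -0.     1.421 -0.428] F [ 0.57 -0.06 -2.05] op 0.598 tilt 0.17 jaw az 12.1
turn [ -0.1    0.13 -35.16] shift [-2.9 30.5  2. ] dist 30.7
```

View pics/side6.png

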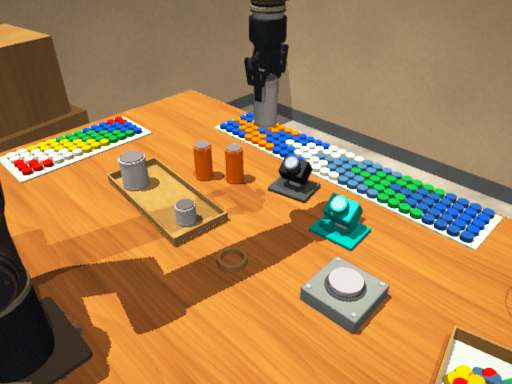

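The tin is held at side ≈(265,100), well clear of everything. Tilting now to a stand-off pose 60 mm back along the lens axis.

>>> step_arm:
  rows:
    - [[0, 0, -2], [0, 2, 0], 1]
    - [[0, 0, -6], [-1, 5, 0], 1]
    - [[0, 0, -11], [-1, 10, 1], 1]
    - [[0, 0, -16], [-1, 14, 1], 1]
    - [[0, 0, -21], [-2, 18, 1], 1]
    - [[0, 0, -26], [-2, 23, 2], 1]
    - [[0, 0, -31], [-3, 27, 2], 1]
    - [[0, 0, -34], [-3, 30, 2], 1]
    - [[0, 0, -35.1], [-3, 30.5, 2], 1]
    - [[0, 0, -35.1], [-3, 30.5, 2], 1]

```text
time: 11.93
eef_pos: [0.6091, -0.0331, 0.2941]
tcp_rot: [-0.649, -0.281, -0.141, 0.693]
contact_force: [-0.2, -0.5, -2.7]
opening: 0.593
```

>>> step_arm:
  rows:
    - [[0, 0, 0], [0, 0, 0], 1]
    - [[0, 0, 0], [0, 0, 0], 1]

```text
time: 12.1
eef_pos: [0.6111, -0.0326, 0.2968]
tcp_rot: [-0.649, -0.282, -0.142, 0.692]
contact_force: [-0.1, 0.5, -2.0]
opening: 0.595
```

Run:
```python
from h import *
import cv2
show()
s=ctrl.get_state()
T=L+(.12+.057)*D
rel(T,Rt(12,35))
p,d=viewer.read_camera('side');np.savez('pics/s7.npz',p=p,d=d);cv2.imwrite('pics/s7.png',p[:,:,::-1])
c=viewer.calibration('side');K,R,t=map(np.array,(c['K'],c['R'],c['t']))
R0=Rn.from_quat(s['tcp_rot']).as_matrix();g=s['eef_pos']+R0[:,1]*.057
x=K@(R@g+t);u,v=(x[:2]/x[2]).astype(int);print(u,v,g)
b,a=fitcan(d,p,(v-45,v+30,u-35,u+35),g,-R0[:,1]);r=b-L
print(b,a,'ang',np.degrees(np.arccos(a@D)),'along',r@D,'off',r-(r@D)*D)
```

```text
t 12.1 p [ 0.6111 -0.0326  0.2968] q [-0.345 -0.185  2.03   0.432  0.805 -0.778] F [-0.15  0.5  -1.99] op 0.595 tilt 35.12 jaw az 12.0
turn [ 0.07 -0.01  0.12] shift [-2.2 61.8  2.6] dist 61.9
273 125 [ 0.64322764 -0.02585857  0.25019429]
n 325 rms 0.0009 h0 [-0.0012  0.0038  0.0051] axis [-0.569 -0.115  0.814]
[ 0.64074565 -0.02252253  0.25366606] [-0.56904889 -0.11466925  0.8142692 ] ang 0.5980751927444774 along 0.18569226851526197 off [0.00192689 0.00162188 0.00155586]
```

View pics/s7.png

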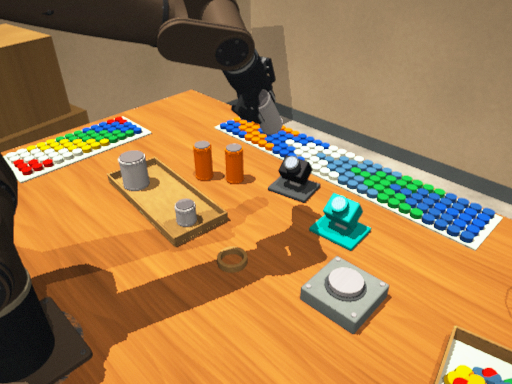

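>>> step_arm:
  rows:
    - [[0, 0, 0], [0, 5, 0], 1]
    - [[0, 0, 0], [-0.5, 15, 0.5], 1]
    - [[0, 0, 0], [-1, 27, 1], 1]
    - [[0, 0, 0], [-1, 39, 1], 1]
    - [[0, 0, 0], [-1.5, 50, 1.5], 1]
    - [[0, 0, 0], [-1.5, 58, 1.5], 1]
    - [[0, 0, 0], [-1.5, 62, 1.5], 1]
    - [[0, 0, 0], [-1.5, 62, 1.5], 1]
    - [[0, 0, 0], [-1.5, 62, 1.5], 1]
    - [[0, 0, 0], [-1.5, 62, 1.5], 1]

```text
time: 12.98
eef_pos: [0.6442, -0.0235, 0.2449]
tcp_rot: [-0.648, -0.283, -0.142, 0.692]
contact_force: [-0.4, 1.4, -1.7]
opening: 0.591
```

>>> step_arm:
  rows:
    - [[0, 0, 0], [0, 0, 0], 1]
    - [[0, 0, 0], [0, 0, 0], 1]
    - [[0, 0, 0], [0, 0, 0], 1]
    - [[0, 0, 0], [0, 0, 0], 1]
    - [[0, 0, 0], [0, 0, 0], 1]
    - [[0, 0, 0], [0, 0, 0], 1]

```text
time: 13.48
eef_pos: [0.6439, -0.0235, 0.2444]
tcp_rot: [-0.648, -0.282, -0.142, 0.693]
contact_force: [0.1, -0.9, -2.1]
opening: 0.594
```

Run:
```python
from h import *
import cv2
show()
s=ctrl.get_state()
T=L+(.12+.057)*D
rel(T,Rt(12,35))
p,d=viewer.read_camera('side');cv2.imwrite('pics/s8.png',p[:,:,::-1])
c=viewer.calibration('side');K,R,t=map(np.array,(c['K'],c['R'],c['t']))
R0=Rn.from_quat(s['tcp_rot']).as_matrix();g=s['eef_pos']+R0[:,1]*.057
x=K@(R@g+t);u,v=(x[:2]/x[2]).astype(int);r=g-L;print('kin',u,v,g,r@D,r-(r@D)*D)
b,a=fitcan(d,p,(v-45,v+15,u-35,u+25),g,-R0[:,1]);r=b-L
print(b,a,'ang',np.degrees(np.arccos(a@D)),'along',r@D,'off',r-(r@D)*D)
W=world('side',d)
w=W[270:296,330:362].reshape(-1,3);print('plate z',np.median(w[:,2]))
p2,d2=viewer.read_camera('top');cv2.imwrite('pics/t8.png',p2[:,:,::-1])
```

```text
t 13.4833 p [ 0.6439 -0.0235  0.2444] q [-0.306 -0.06   2.016  0.461  0.69  -0.799] F [ 0.12 -0.86 -2.12] op 0.594 tilt 35.11 jaw az 12.0
turn [ 0.02 -0.02  0.11] shift [ 0.3 -0.6  0.4] dist 0.7
kin 279 139 [ 0.67595149 -0.01666241  0.19773195] 0.11942292252486306 [-4.71842042e-05 -4.20835350e-04 -9.35825311e-05]
n 262 rms 0.001 h0 [0.0007 0.0029 0.0045] axis [-0.56  -0.112  0.821]
[ 0.6737322  -0.0132677   0.20022786] [-0.55950904 -0.1119571   0.82122788] ang 0.44342056029957005 along 0.12230773750696966 off [-6.47970360e-04  3.31789227e-03  3.92241829e-05]
plate z 0.05449606659845389
```

View pics/s8.png

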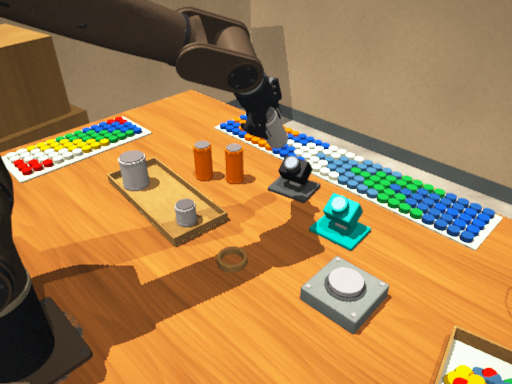

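View pics/t8.png

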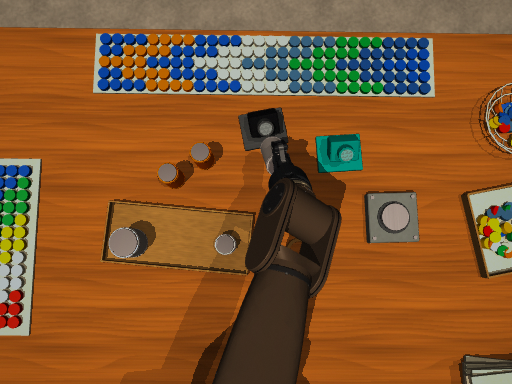

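The tin (side ≈(278,138), base towards the black camera at (293,167)) is on the lens axis at 119–122 mm. It is about 3 mm off centre and 0.4° off in angle, and it is still. The plate is back up at 54.5 mm, and the other tins and the tape haven't moved. Handing in.

```bash
python3 -c "
from plant import ctrl
print(abs(ctrl.get_state()['dq']).max()); print(ctrl.sign_off())"
```

```text
0.002519227755625197
the job is handed in; nothing more can be done
None
```

I took the tall slim tin from the middle of the tray, pressed it on the sprung plate, and handed in with its base held in front of the black inspection camera. The hand-in came about 13.5 s into the 43 s allowed, and no verdict was reported.

- **Press:** The tool stopped descending at 0.1039 m, about 8 mm below first contact. The force kept rising from 10 to 28 N, so the plate was at its stop. A depth fit put the tin within about 3 mm of the plate centre and upright to under 1°.
- **Final hold:** The base is 119 mm in front of the lens by the arm's position and 122 mm by the camera fit. It is 0–3 mm off the lens axis, and the tin's axis is about 0.4° off the looking direction. The arm is still and the grip holds at 70 N.
- **Surroundings:** The plate is back up, measured at 54.5 mm. In the last pictures the other two tins and the tape ring stand where they were; I did not measure their positions again.
- **Disagreements:** The arm's position and the camera fits differed by up to about 4 mm, well inside the limits. One tin fit during the press was thrown off because it included plate pixels, so I redid it without them.

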